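Mix a sample vial on the touch-run vortex mixer

ROBOT

A 6-joint arm with a two-finger parallel gripper is mounted at the origin on the work surface. World frame = base frame: x ahead of the robot, y to its left, z up, the work surface at z = 0. Lengths are in m, angles in rad, forces in N, time in s.
With the tool pointing down it reaches from about 0.275 to 0.875 m from the base axis. Payload 12.5 kg.
Tool frame: the origin (TCP) lies at the very end of the fingers, on their centre line; the grasp point (between the pads) lies 19 mm behind it; z points along the fingers, y is the line along which they close (so a half turn about z gives the same grasp; the last joint's range is limited). The gripper opens to 85 mm and grips with 20 to 120 N. Pads are 22 mm wide; open, the fingers measure 114 mm over their backs; the gripper's body (76 mm by 85 mm) begins 54 mm behind the grasp point. The pads swing forward as they close: fully open they stand 13 mm farther back than shut.
Start: joints at [1.146, 0.351, 1.652, -0, 1.139, -0.085], TCP at [0.183, 0.519, 0.231] pointing down, gripper open.
Joint ranges: [-2.75, 2.75], [-0.79, 2.1], [0.01, 2.65], [-1.57, 4.71], [0.07, 3.14], [-2.87, 2.87]. Speed limits (rad/s): [2.22, 2.22, 2.79, 3.14, 3.14, 3.14].

INTERFACE

Orientations are given as a 3x3 rotation matrix whose columns are the frame's x, y, z axes.
In Python, from bench import manip gives the robot as it stands. Calls block until the motion is done:
- manip.move_ptp(position, orientation): joint-space move of the TCP to a pose.
- manip.move_l(position, attitude=None, max_speed=0.15): straight line of the TCP; attitude=None keeps the orientation; max_speed is the mean speed in m/s.
- manip.move_j(angles): joint-space move.
- manip.set_gripper(opening, effort=None): opening from 0.0 (shut) to 1.0 (fully open); effort is the grip in N (None keeps the last); returns when the fingers have stopped.
- manip.dwell(seconds).
- manip.inverse_kinematics(position, orientation): joint angles nearest the present ones, or None.
- manip.grab_frame(name): name is "side" or "top" or "wrist"; returns (picture, depth): 400x640x3 uint8, red, green, blue; 400x640 float32, m along the optical axis (not along the pixel's ray), 0 where there is no reading.
- manip.get_calibration(name): a dict with "camera_matrix" (3x3 intrinsics, pixels), "k1" (the pictures are not rectified: a ray, as slopes to the right and down, at radius r is drawn at 1 + k1 r^2 times it, then the intrinsics apply), "R" (3x3) and "t" (3): a world point X has camera coordinates R X + t. Camera axes: x right, y down, z forward; pixel columns grow to the right and rows downward; lengths in m; the calibration is good to about 2 mm. A picture is of the moment at which its call begins: read the wrist's pose just before it. get_calibration takes no time and is no camera call; for the wrist camera it gives the pose at the moment of the call.
A pose or a line that the arm cannot do raises manip.Unreachable and nothing moves.
- manip.sign_off(): hands the job in; it is judged then, once.
Trained networks look in the newest picture that a camera, given by its name, has taken for a name from the list of things; names that differ only in an ending like _2 or _b are one class to them, and where a whole thing is asked for, a point or a joint stands for the part that bears it (a point fixed in the world has none). Each returns a list of dicts, best first, with "confidence" (0 to 1); they miss things now and then, are a little off and sometimes report something else, mostly with a low value. They report only what shows in the picture. A call takes as long as a camera call.
- manip.look_for(camera, name): "at" ([x, y, z] in m, in world coordinates, good to about 4 mm: the middle of the surface that is visible of it).
Readings, each from a call of its own:
- manip.current_time(): time.
- manip.current_qpos(): joint angles.
- manip.current_joint_vel(): joint speeds.
- manip.current_joint_torque(): joint torques, N m.
- manip.current_ee_pos(): TCP position.
- manip.current_tcp_rot(): TCP orientation.
- manip.current_force(): force on the tool from outside, world axes, zero at the start.
- manip.current_ft_torque(): the same for the moment, N m.
- manip.current_grip_width(): opening from 0.0 (shut) to 1.0 (fully open).
- manip.current_grip_force(): force on a finger pad.
Only numpy, scipy, OpenCV 4.12 (cv2) and the standard library are available. Lean on these libraries where they do the work, as an engineer would, in place of code of your own. Each camera call takes 0.05 s, during which the arm holds its last target. There are 200 camera calls.

TASK

Take the tall vial out of the rack, gripping its glass gently, and stand it upright in the cup of the vortex mixer. Through the vial, press the spring-loaded cup about half way down (about 7 mm of its 14 mm) and keep it there for at least three seconds without a break; never push the cup to the bottom of its travel, and leave the two short vials and the small bottle beside the rack where they are. Finish while still holding the vial pressed down: do not let go.

Things in the scene. Friction and masses are not known exactly. Their poses are not given: they have to be found in the camera images.
- tall_vial: The sample vial to use: amber glass cylinder 26 mm in diameter with a white screw cap, 110 mm tall in all; straight glass wall from 3 to 83 mm above its foot, cap from 89 mm. About 60 g. Origin: centre of its underside, z up. It stands in one of the rack's holes, its foot 10 mm above the table. The glass breaks above about 65 N of grip; 20 to 40 N is plenty.
- short_vial_a: One of two other vials in the rack, to be left there: same diameter, glass and cap, but only 80 mm tall. Origin: centre of its underside.
- short_vial_b: The second 80 mm vial, to be left in the rack. Origin: centre of its underside.
- rack: Aluminium block rack fixed to the table, 52 x 206 mm, 45 mm high, with a row of three holes, 30 mm wide and 35 mm deep, 70 mm apart along its y axis (y = -70, 0, +70 mm). Origin: centre of its underside, z up. Which vial stands in which hole varies. Fingers have free room on the rack's two long sides (+x and -x).
- mixer: Vortex mixer fixed to the table: white box 130 x 110 mm, 65 mm high with a grey top plate, and a round black rubber cup on its centre. Origin: centre of its underside, z up.
- cup_floor (a point): Centre of the inner floor of the mixer's cup, 86 mm above the table when the cup is up; it goes down with the cup. The wall rises 18 mm above this floor; inside, the cup is about 31 mm wide at the floor and 40 mm at the mouth (50 mm over the outside).
- cup (a joint): How far the mixer's cup is pressed down, in m: 0 = up, 0.014 = bottom of its travel; a spring returns it. It starts to move at about 3 N and the force grows by 0.5 N per mm: with the vial in it, a push of about 6 N holds it half way (7 mm), and about 9 N bottoms it.
- dropper_bottle: Small white bottle standing between the rack and the mixer, 28 mm in diameter, 62 mm tall, light; leave it alone. Origin: centre of its underside.

How it is judged:
By the outcome, as a careful person would: the job done as asked, in the order asked, and still so for the second after the job is handed in, while the arm keeps its last pose, push and grip.
It also fails if it takes over 51 s, if anything falls off the work surface, if the arm or the gripper's body presses on something with over 40 N, if the wrist force passes 120 N, or if a joint passes its speed limit or range.

## Working session

There is one attempt and no reset: what is moved stays moved. The work goes in short steps, each a Python script; the robot and the scene stay as the last script left them, time stands still between calls to the robot, and variables do not carry over. Pictures are saved under pics/ and viewed, at most 10 in all, crops included, and the job is handed in when it is done.

```bash
mkdir -p pics
python3 - <<'E'
from bench import manip
import cv2,numpy as np
for c in ("top","side"):
    p,d=manip.grab_frame(c); cv2.imwrite(f"pics/{c}0.png",p[:,:,::-1]); np.save(f"pics/{c}0.npy",d)
    for n in ("tall_vial","short_vial_a","rack","mixer","cup_floor","dropper_bottle"):
        print(c,n,[(np.round(r["at"],3).tolist(),round(r["confidence"],2)) for r in manip.look_for(c,n)][:4])
    k=manip.get_calibration(c); print(np.round(k["R"],3).tolist(),k["t"],k["k1"])
print(manip.current_time(),manip.current_tcp_rot())
E
```

```text
top tall_vial [([0.564, 0.191, 0.107], 0.67)]
top short_vial_a [([0.574, 0.263, 0.084], 0.65)]
top rack []
top mixer [([0.524, -0.169, 0.066], 0.7)]
top cup_floor [([0.531, -0.175, 0.09], 0.67)]
top dropper_bottle []
[[-0.01, -1.0, 0.002], [-0.995, 0.01, -0.101], [0.101, -0.003, -0.995]] [-0.00874623  0.55950506  1.00163911] -0.0025068489449580887
side tall_vial [([0.568, 0.207, 0.089], 0.64)]
side short_vial_a [([0.577, 0.277, 0.07], 0.9), ([0.557, 0.138, 0.069], 0.64)]
side rack [([0.555, 0.239, 0.043], 0.95), ([0.566, 0.206, 0.086], 0.59)]
side mixer [([0.522, -0.144, 0.059], 0.87)]
side cup_floor [([0.528, -0.161, 0.098], 0.73)]
side dropper_bottle [([0.642, 0.007, 0.029], 0.64)]
[[-0.958, -0.286, 0.015], [-0.157, 0.48, -0.863], [0.24, -0.829, -0.505]] [0.53367524 0.17798953 0.72114122] -0.06299462973590597
0.7 [[-9.42825678e-01  3.33286273e-01 -7.74055553e-06]
 [ 3.33286273e-01  9.42825678e-01 -1.46575541e-05]
 [ 2.41283294e-06 -1.63993393e-05 -1.00000000e+00]]
```

View pics/top0.png

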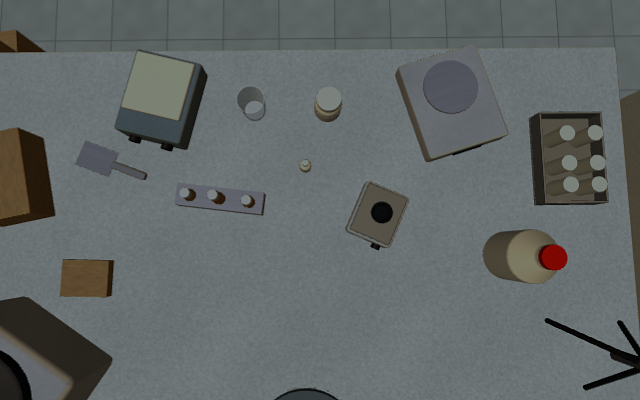

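View pics/side0.png

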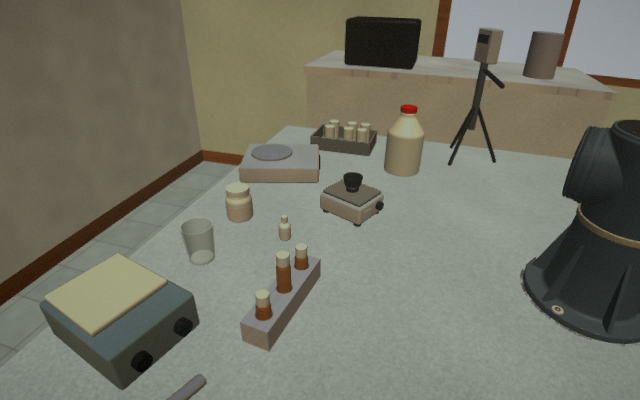

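```bash
cat > h.py <<'E'
from bench import manip
import cv2,numpy as np
def cloud(c,d,k=None):
    "world points for every pixel (HxWx3), nan where no depth"
    k=k or manip.get_calibration(c); K=np.array(k["camera_matrix"]); k1=k["k1"]
    H,W=d.shape; v,u=np.mgrid[:H,:W]
    und=cv2.undistortPoints(np.stack([u,v],-1).reshape(-1,1,2).astype(np.float64),K,np.array([k1,0,0,0.])).reshape(H,W,2)
    z=np.where(d>0,d,np.nan).astype(float)
    P=np.dstack([und*z[...,None],z]); return (P-np.array(k["t"]).ravel())@np.array(k["R"])
E
python3 - <<'E'
from h import *
d=np.load("pics/top0.npy"); W=cloud("top",d)
def comp(lo,hi,box):
    m=(W[...,2]>lo)&(W[...,2]<hi)&(W[...,0]>box[0])&(W[...,0]<box[1])&(W[...,1]>box[2])&(W[...,1]<box[3])
    n,l,s,c=cv2.connectedComponentsWithStats(m.astype(np.uint8))
    for i in range(1,n):
        if s[i,4]<40: continue
        P=W[l==i]; r=cv2.minAreaRect(P[:,:2].astype(np.float32)*1000)
        print((lo,hi),s[i].tolist(),P.mean(0).round(4),P.max(0).round(3),P.min(0).round(3),r)
comp(.072,.13,(.4,.75,.05,.4)); comp(.030,.055,(.4,.75,.05,.4)); comp(.05,.075,(.4,.75,-.3,-.04)); comp(.08,.12,(.4,.7,-.3,-.04)); comp(.03,.075,(.4,.75,-.06,.06))
E
```

```text
(0.072, 0.13) [130, 117, 55, 26, 885] [0.7294 0.3314 0.0753] [0.75  0.4   0.094] [0.696 0.274 0.072] ((725.4118041992188, 337.80706787109375), (125.6980209350586, 53.39047622680664), 87.1073226928711)
(0.072, 0.13) [179, 188, 12, 10, 97] [0.5769 0.2655 0.0884] [0.587 0.277 0.094] [0.567 0.255 0.075] ((576.9651489257812, 266.3566589355469), (20.719501495361328, 21.737096786499023), 1.8764474391937256)
(0.072, 0.13) [207, 189, 15, 13, 145] [0.5673 0.1943 0.1093] [0.581 0.208 0.126] [0.556 0.185 0.074] ((568.646240234375, 196.4179229736328), (24.809978485107422, 22.257102966308594), 0.25297069549560547)
(0.072, 0.13) [241, 195, 11, 10, 90] [0.5595 0.1271 0.0891] [0.57  0.138 0.094] [0.549 0.117 0.075] ((559.4913940429688, 127.59113311767578), (20.502910614013672, 21.022233963012695), 1.457358479499817)
(0.03, 0.055) [134, 123, 57, 28, 273] [0.7096 0.3233 0.0434] [0.75  0.399 0.055] [0.686 0.27  0.03 ] ((709.6810913085938, 330.383056640625), (51.873661041259766, 134.74679565429688), 12.885211944580078)
(0.03, 0.055) [174, 182, 91, 33, 1539] [0.5672 0.194  0.0448] [0.608 0.302 0.055] [0.5
[... 258 characters left out ...]
21484375), (86.6823959350586, 24.556365966796875), 0.04439830407500267)
(0.05, 0.075) [346, 181, 63, 67, 2175] [ 0.5251 -0.1702  0.0633] [ 0.605 -0.1    0.072] [ 0.45  -0.246  0.05 ] ((527.20068359375, -173.36935424804688), (109.27259063720703, 129.3214874267578), 65.6031723022461)
(0.08, 0.12) [371, 201, 22, 22, 378] [ 0.5282 -0.1753  0.0946] [ 0.552 -0.151  0.109] [ 0.505 -0.198  0.082] ((528.3181762695312, -174.48297119140625), (46.9061164855957, 46.798675537109375), 88.3938980102539)
(0.03, 0.075) [299, 159, 12, 12, 108] [ 0.6457 -0.0059  0.0464] [0.661 0.008 0.065] [ 0.635 -0.018  0.031] ((647.5140380859375, -5.747150421142578), (25.25954818725586, 25.91713523864746), 46.88768768310547)
```

The top view shows the tall vial in the middle hole (~215,197), short vials on either side (187,193 and 247,201), the bottle at (305,165) and the mixer cup at (381,212). The side view confirms the tall one is in the middle. I'll hover over it and measure with the wrist camera.

Run:
```python
from h import *
a=np.arctan2(.0175,.139); c,s=np.cos(a),np.sin(a)
best=None
for g in (1,-1):
    R=np.array([[s*g,c*g,0],[c*g,-s*g,0],[0,0,-1.]])
    q=manip.inverse_kinematics([.568,.1965,.20],R); print(g,q)
    if q is not None and (best is None or abs(q[5])<abs(best[0][5])): best=(q,R)
np.save("Rg.npy",best[1])
manip.move_ptp([.568,.1965,.20],best[1])
k=manip.get_calibration("wrist"); p,d=manip.grab_frame("wrist")
cv2.imwrite("pics/w1.png",p[:,:,::-1]); W=cloud("wrist",d,k); np.save("pics/w1.npy",W)
print("cam",-np.array(k["R"]).T@np.array(k["t"]).ravel())
print([(r["at"],r["confidence"]) for r in manip.look_for("wrist","tall_vial")])
m=(W[...,2]>.112)&(W[...,2]<.128)
n,l,st,_=cv2.connectedComponentsWithStats(m.astype(np.uint8))
for i in range(1,n):
    if st[i,4]>60: P=W[l==i]; print(st[i],P.mean(0),cv2.minEnclosingCircle(P[:,:2].astype(np.float32)*1000))
print(manip.current_time(),manip.current_ee_pos(),manip.current_force())
```

```text
1 [ 2.55618220e-01  4.74824166e-01  1.54627873e+00 -4.44089210e-16
  1.12048976e+00  3.80858561e-01]
-1 [ 2.55618220e-01  4.74824166e-01  1.54627873e+00 -4.44089210e-16
  1.12048976e+00 -2.76073409e+00]
cam [0.57897186 0.27809567 0.34268622]
[([0.5714, 0.2068, 0.1144], 0.91)]
[303 189  28  28 595] [0.57054217 0.20086894 0.11940953] ((570.34814453125, 199.73577880859375), 11.549702644348145)
2.625 [0.56765632 0.19739554 0.20012215] [-0.21863153 -0.03728121 -0.13784366]
```

View pics/w1.png

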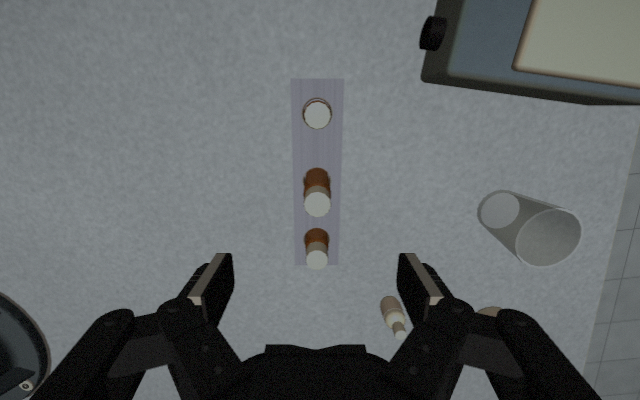

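The wrist view shows the tall vial's cap at (317,203), centred between the pads (~215 and ~410). I'll grasp with a small correction.

```bash
python3 - <<'E'
from h import *
x,y=.5697,.1987
manip.move_l([x,y,.20]); manip.move_l([x,y,.059],max_speed=.12)
print(manip.current_force(),manip.current_ee_pos())
manip.set_gripper(0.0,30)
print(manip.current_grip_width(),manip.current_grip_force(),manip.current_force())
manip.dwell(.2)
manip.move_l([x,y,.08],max_speed=.05)
print(manip.current_grip_width(),manip.current_grip_force(),manip.current_force())
manip.move_l([x,y,.24])
print(manip.current_time(),manip.current_ee_pos(),manip.current_grip_width(),manip.current_grip_force(),manip.current_force())
k=manip.get_calibration("wrist"); p,d=manip.grab_frame("wrist")
cv2.imwrite("pics/w2.png",p[:,:,::-1]); W=cloud("wrist",d,k); np.save("pics/w2.npy",W)
p,d=manip.grab_frame("side"); S=cloud("side",d); np.save("pics/s2.npy",S); cv2.imwrite("pics/s2.png",p[:,:,::-1])
E
python3 -c "
import cv2,numpy as np
a=cv2.imread('pics/w2.png');b=cv2.imread('pics/s2.png')[50:350,160:400]
cv2.imwrite('pics/c2.png',np.hstack([cv2.resize(a[:,150:490],(340,400)),cv2.resize(b,(320,400))]))"
```

```text
[ 0.29367052 -0.44224338 -0.09795895] [0.57013491 0.19883591 0.05974497]
0.29170043102853405 29.91917288807599 [-2.090692    0.04689991  3.19743543]
0.2928829966005974 29.635677030364604 [ 0.25711271  1.23839717 -0.89252558]
6.7583 [0.56930912 0.19857356 0.2390039 ] 0.2954939385954866 29.6367788450425 [ 0.34945618 -0.20180067 -0.76297775]
```

View pics/c2.png

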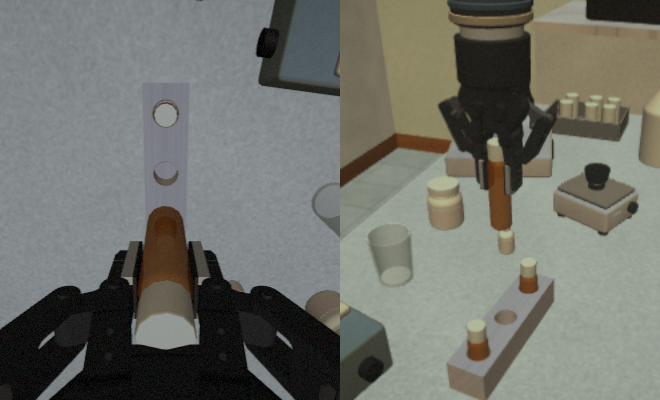

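The vial is held between the pads with its middle hole empty (165,173 in the left crop), and both short vials are still in place. Next I'll fit its axis in the hand.

```bash
cat > fit.py <<'E'
from h import *
from scipy.optimize import least_squares
def fit(W,img,tcp,zlo,zhi):
    b,g,r=[img[...,i].astype(int) for i in range(3)]
    m=(r>1.5*b)&(r>50)&(np.linalg.norm(W[...,:2]-tcp[:2],axis=-1)<.035)&(W[...,2]>zlo)&(W[...,2]<zhi)
    m=cv2.erode(m.astype(np.uint8),np.ones((3,3)))>0
    P=W[m]; z0=tcp[2]
    f=lambda p:np.hypot(P[:,0]-p[0]-p[2]*(P[:,2]-z0),P[:,1]-p[1]-p[3]*(P[:,2]-z0))-.013
    s=least_squares(f,[*tcp[:2],0,0],loss="soft_l1",f_scale=.001)
    print(len(P),"axis at tcp z minus tcp",(s.x[:2]-tcp[:2]).round(4),"slope",s.x[2:].round(3),"z",np.percentile(P[:,2],[1,99]).round(4),"rms",np.sqrt(np.mean(s.fun**2)).round(4))
    return s.x
E
python3 - <<'E'
from fit import *
t=np.array([.5697,.1987,.24])
fit(np.load("pics/w2.npy"),cv2.imread("pics/w2.png"),t,.17,.30)
fit(np.load("pics/s2.npy"),cv2.imread("pics/s2.png"),t,.17,.30)
E
```

```text
2723 axis at tcp z minus tcp [0.0006 0.0001] slope [ 0.007 -0.011] z [0.1988 0.2771] rms 0.0006
543 axis at tcp z minus tcp [-0.0001 -0.0009] slope [ 0.006 -0.006] z [0.1957 0.2768] rms 0.0009
```

Run:
```python
from fit import *
R=np.load("Rg.npy")
manip.move_ptp([.525,-.245,.26],R); manip.dwell(.3)
k=manip.get_calibration("wrist"); p,d=manip.grab_frame("wrist"); W=cloud("wrist",d,k)
cv2.imwrite("pics/w3.png",p[:,:,::-1]); np.save("pics/w3.npy",W)
print([(r["at"],r["confidence"]) for r in manip.look_for("wrist","cup_floor")])
t=manip.current_ee_pos(); print(t,manip.current_grip_width(),manip.current_force(),manip.current_time())
near=(np.hypot(W[...,0]-.529,W[...,1]+.174)<.035)
for lo,hi in((.1,.11),(.08,.11),(.083,.09)):
    P=W[near&(W[...,2]>lo)&(W[...,2]<hi)]; print(lo,len(P),cv2.minEnclosingCircle(P[:,:2].astype(np.float32)*1000),P.mean(0))
fit(W,p[:,:,::-1],np.array([.525,-.245,.26]),.19,.32)
```

```text
[([0.5263, -0.1718, 0.0941], 0.87)]
[ 0.52510306 -0.24477302  0.25998793] 0.2917457217995701 [ 0.04224916 -0.20357719 -0.75498362] 8.9
0.1 748 ((529.1381225585938, -172.2301025390625), 24.471466064453125) [ 0.52955694 -0.17166116  0.10343585]
0.08 1877 ((529.1381225585938, -172.2301025390625), 24.471466064453125) [ 0.52922024 -0.17210648  0.0943244 ]
0.083 875 ((528.9281005859375, -172.24774169921875), 17.441091537475586) [ 0.52897618 -0.17211091  0.08625303]
2727 axis at tcp z minus tcp [0.0012 0.0007] slope [ 0.005 -0.011] z [0.2199 0.2982] rms 0.0006
```

View pics/w3.png

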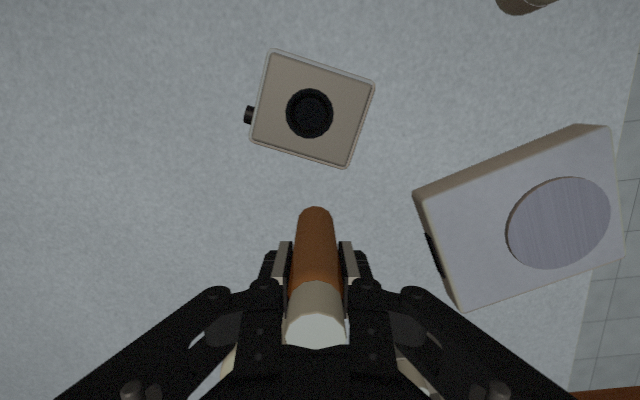

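The cup is at (310,113), empty and unobstructed, and the vial is still upright in the grip. I'll go down to just above the floor, then step down until there's contact.

```bash
cat > down.py <<'E'
from h import *
X,Y=.528,-.1732
def F(n=4):
    return np.mean([manip.current_force() for _ in range(n)],0)
E
python3 - <<'E'
from down import *
manip.move_ptp([X,Y,.20],np.load("Rg.npy"))
manip.move_l([X,Y,.142],max_speed=.06); manip.dwell(.2)
b=F(); print("base",b); z=.142
while z>.129:
    z-=.001; manip.move_l([X,Y,z],max_speed=.02); manip.dwell(.08)
    f=F(); print(round(z,4),(f-b).round(2),manip.current_ee_pos()[2].round(4))
    if f[2]-b[2]>2.5 or np.hypot(*(f-b)[:2])>4: break
np.save("b.npy",b); print(manip.current_time(),manip.current_grip_force())
E
```

```text
base [ 0.84242967  0.12519016 -0.89701699]
0.141 [-1.04  0.55 -0.19] 0.141
0.14 [-1.13 -1.14 -0.2 ] 0.14
0.139 [-0.74 -0.54  1.09] 0.139
0.138 [-1.21  0.1   0.96] 0.138
0.137 [0.3  0.23 0.42] 0.137
0.136 [-1.12 -0.11  0.45] 0.136
0.135 [-0.66  0.19  2.27] 0.1352
0.134 [-0.69 -0.01  3.46] 0.1341
13.3417 29.99466072767973
```

Run:
```python
from down import *
b=np.load("b.npy"); b[2]=-.8
for z in (.132,.130,.128):
    manip.move_l([X,Y,z],max_speed=.02); manip.dwell(.15)
    fs=[]
    for _ in range(6): fs.append(manip.current_force()); manip.dwell(.03)
    print(z,(np.mean(fs,0)-b).round(2),np.std(fs,0).round(2),manip.current_ee_pos()[2])
t=manip.current_time()
k=manip.get_calibration("wrist"); p,d=manip.grab_frame("wrist"); W=cloud("wrist",d,k)
cv2.imwrite("pics/w4.png",p[:,:,::-1]); np.save("pics/w4.npy",W)
s,ds=manip.grab_frame("side"); S=cloud("side",ds); T,dt=manip.grab_frame("top"); 
np.save("pics/s4.npy",S); cv2.imwrite("pics/s4.png",s[:,:,::-1])
for n,C in (("wrist",W),("wrist before",np.load("pics/w3.npy")),("side",S),("side before",np.load("pics/s2.npy"))):
    r=np.hypot(C[...,0]-.529,C[...,1]+.1722); m=(r>.0205)&(r<.0245)&(C[...,2]>.085)&(C[...,2]<.115)
    z=C[m][:,2]; print(n,len(z),np.percentile(z,[50,75,90]).round(4) if len(z) else "")
print(t,manip.current_grip_force())
cv2.imwrite("pics/c4.png",np.hstack([p[:,150:490,::-1],cv2.resize(s[130:290,280:440,::-1],(400,400))]))
```

```text
0.132 [-0.34 -0.3   4.41] [0.44 0.42 0.41] 0.1320731180717538
0.13 [-0.41 -0.51  5.59] [0.41 0.21 0.45] 0.13010744148231454
0.128 [-0.9  -0.18  6.76] [0.53 0.31 0.34] 0.128137643390589
wrist 802 [0.0967 0.0971 0.0975]
wrist before 528 [0.1038 0.1043 0.1048]
side 95 [0.0939 0.0969 0.098 ]
side before 145 [0.0993 0.103  0.1046]
15.1417 30.31140930019319
```

View pics/c4.png

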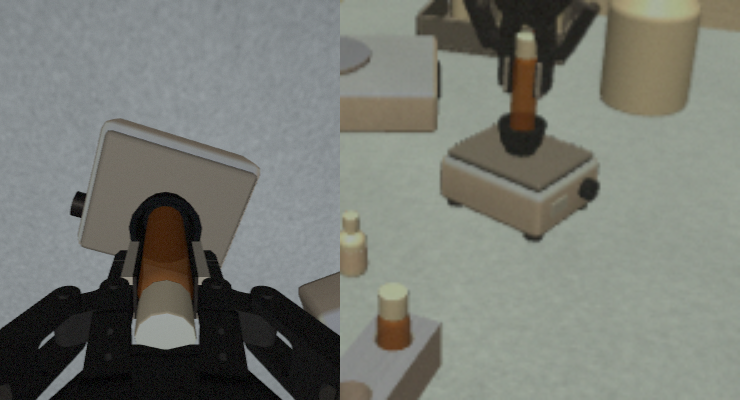

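The vial stands upright in the cup (165,225 left, 522,130 right). The rim has dropped 7.1 mm by wrist depth, and the force of about 6.5 N agrees. I'll hold and hand in.

Run:
```python
from down import *
for _ in range(3):
    manip.dwell(1.4); print(manip.current_time(),F(6)[2]+.8,manip.current_ee_pos()[2],manip.current_grip_force())
k=manip.get_calibration("wrist"); p,d=manip.grab_frame("wrist"); C=cloud("wrist",d,k)
r=np.hypot(C[...,0]-.529,C[...,1]+.1722); m=(r>.0205)&(r<.0245)&(C[...,2]>.085)&(C[...,2]<.115)
z=np.median(C[m][:,2]); print(z)
if .0945<z<.0985: print(manip.sign_off())
```

```text
16.6917 7.1394658353791005 0.12811510187369032 30.31219806522131
18.0917 6.142632430860618 0.12815306814539784 30.31104305293411
19.4917 6.37302348806649 0.12812540284180524 30.31235398259014
0.09672022263940874
the job is handed in; nothing more can be done
None
```

The tall vial is standing upright in the mixer cup, still gripped at 30 N. It held the cup about 7 mm down (about 6.5 N) for more than 4 s before I handed the job in at about 20 s.

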